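Hang the gouge back in a tight rack

TASK

The blue-ended gouge standing in the bench block belongs back in the tool rack, between the red-ended and the yellow-ended gouges. The row is tight: nudge its neighbours apart along the slot to open a gap, then lower the blue one into the gap until it hangs fully home, and let go. Work gently, without forcing or ramming the tools against the rack or each other; all six must end hanging upright and home in the rack, and everything else on the bench stays where it is.

Things in the scene. Friction and masses are not known exactly. Their poses are not given: they have to be found in the camera images.
- blue_gouge: The gouge to put back, upright in a hole of the bench block; 0.07 to 0.14 kg, octagonal brown handle with a blue top end, flats facing its x and y. Origin on its axis at the brass ferrule's underside (it rests on this), z up. Above: ferrule 25 mm wide to 6 mm, taper to 30 mm width from 6 to 10, flats 30 mm apart to 77, bevelled top (18 mm) to 85. Below: blade 10 mm (y) by 3 mm, tip 60 mm down.
- blue_grip (a point): Point on the blue-ended gouge's axis 55 mm above its origin: the height to grip. Gripped here on every gouge, with the fingers closing across the row (on the flats before and behind), the gripper clears the neighbours' tops.
- red_gouge: Red-ended gouge hanging in the rack beside the yellow-ended one (on either side of it). Same build and lengths as the blue-ended gouge, handle 31 mm across the flats. Origin on its axis at the underside of the ferrule, level with the rail tops when home; z up along the handle, top of the handle at 85 mm.
- yellow_gouge: Yellow-ended gouge hanging in the middle of the row of five. Same build, handle 29 mm across the flats. Origin and axes as for the red-ended gouge.
- plain_a: One of three gouges in the rack with an all-brown handle, otherwise built like the red-ended one. Hand made: these three measure anything from 25 to 35 mm across the flats, each different. Origin and axes as for the red-ended gouge.
- plain_b: One of three gouges in the rack with an all-brown handle, otherwise built like the red-ended one. Hand made: these three measure anything from 25 to 35 mm across the flats, each different. Origin and axes as for the red-ended gouge.
- plain_c: One of three gouges in the rack with an all-brown handle, otherwise built like the red-ended one. Hand made: these three measure anything from 25 to 35 mm across the flats, each different. Origin and axes as for the red-ended gouge.
- rack: Wooden rack fixed to the bench: two pale rails (64 mm deep over both, tops 80 mm above the bench), a 12 mm slot between them along its y. Blades hang through the slot, ferrules rest on the rails, so gouges slide along it (under 2 N each). End boards 16 mm thick, 72 mm deep, 45 mm above the rails, 183 mm apart inside, stop the row. With six in, about 3 mm of play is left. Origin under its centre.
- rack_slot (a point): Centre of the rack's slot at the level of the rail tops (80 mm above the bench); y along the slot.
- block: Dark wooden bench block, fixed, 80 x 130 x 70 mm high, with two round 16 mm holes 30 mm either side of its centre along its y, 64 mm deep, for tools in use. It stands on the left or on the right of the rack. Origin at the centre of its underside.
- spare_gouge: Bystander: black-ended gouge, same build, 30 mm wide, in the other hole of the bench block. Origin at its ferrule's underside.
- stone: Bystander: sharpening stone, grey below and brown above, 150 x 50 x 37 mm, lying on the bench on the other side from the block. Origin at the centre of its underside.
- mallet: Bystander: round dark carver's mallet standing on its head, 82 mm wide, 225 mm tall. Origin under its head.
- tin: Bystander: small red tin, 66 mm wide, 60 mm tall. Origin under its base.
- rosette: Bystander: carved wooden rosette, 84 mm wide, about 28 mm high, beyond the rack. Origin under its centre.
- brush: Bystander: bench brush 200 mm long lying on the bench. Origin at mid-length on the bench.
- pencil: Bystander: flat red carpenter's pencil, about 176 mm long, 14 x 8 mm, between the robot and the rack. Origin under its middle.
Mind the look-alikes: they are no part of the job. What is shaped like the red_gouge but turquoise is not meant. What is shaped like the plain_b but purple or white is not meant.

How it is judged:
On the way:
1. the red-ended and yellow-ended gouges stand apart in the rack with room for the blue one between them (axes at least 58 mm apart) (horizontal distance between red_gouge and yellow_gouge above 0.058 m), for 0.2 s.
At the end, for the whole second after the job is handed in: All six gouges at rest in the rack, ferrules within 4 mm of the rail tops and 8 mm of the slot's centre line, within 7 degrees of upright; the blue-ended one directly between the red and the yellow (axes within 37 mm of each, those two over 55 mm apart) (z of plain_a in the frame of rack_slot between -0.004 and 0.004 m and x of plain_a in the frame of rack_slot between -0.008 and 0.008 m and y of plain_a in the frame of rack_slot between -0.09 and 0.09 m and angle between each of plain_a, red_gouge, yellow_gouge, plain_b, plain_c, blue_gouge's own z axis and vertical below 0.12 rad and linear speed of each of plain_a, red_gouge, yellow_gouge, plain_b, plain_c, blue_gouge below 0.02 m/s and z of red_gouge in the frame of rack_slot between -0.004 and 0.004 m and x of red_gouge in the frame of rack_slot between -0.008 and 0.008 m and y of red_gouge in the frame of rack_slot between -0.09 and 0.09 m and z of yellow_gouge in the frame of rack_slot between -0.004 and 0.004 m and x of yellow_gouge in the frame of rack_slot between -0.008 and 0.008 m and y of yellow_gouge in the frame of rack_slot between -0.09 and 0.09 m and z of plain_b in the frame of rack_slot between -0.004 and 0.004 m and x of plain_b in the frame of rack_slot between -0.008 and 0.008 m and y of plain_b in the frame of rack_slot between -0.09 and 0.09 m and z of plain_c in the frame of rack_slot between -0.004 and 0.004 m and x of plain_c in the frame of rack_slot between -0.008 and 0.008 m and y of plain_c in the frame of rack_slot between -0.09 and 0.09 m and z of blue_gouge in the frame of rack_slot between -0.004 and 0.004 m and x of blue_gouge in the frame of rack_slot between -0.008 and 0.008 m and y of blue_gouge in the frame of rack_slot between -0.09 and 0.09 m and horizontal distance between blue_gouge and red_gouge below 0.037 m and horizontal distance between blue_gouge and yellow_gouge below 0.037 m and horizontal distance between red_gouge and yellow_gouge above 0.055 m); the robot touches nothing.
It fails at once if any of the six gouges pressed against another with more than 15 N, or against the rack with more than 25 N (contact force between any of plain_a, red_gouge, yellow_gouge, plain_b, plain_c, blue_gouge and rack above 25 N or contact force between any of red_gouge, yellow_gouge, plain_b, plain_c, blue_gouge and plain_a above 15 N or contact force between any of yellow_gouge, plain_b, plain_c, blue_gouge and red_gouge above 15 N or contact force between any of plain_b, plain_c, blue_gouge and yellow_gouge above 15 N or contact force between any of plain_c, blue_gouge and plain_b above 15 N or contact force between blue_gouge and plain_c above 15 N).
It fails at once if a bystander on the bench or in the block (spare gouge, stone, mallet, tin, rosette, brush, pencil) moved more than 20 mm (distance of any of spare_gouge, stone, mallet, tin, rosette, brush, pencil from where it was at the start of the episode above 0.02 m).
It also fails if it takes over 72 s, if anything falls off the work surface, if the arm or the gripper's body presses on something with over 40 N, if the wrist force passes 120 N, or if a joint passes its speed limit or range.

ROBOT

A 7-joint arm with a two-finger parallel gripper is mounted at the origin on the work surface. World frame = base frame: x ahead of the robot, y to its left, z up, the work surface at z = 0. Lengths are in m, angles in rad, forces in N, time in s.
With the tool pointing down it reaches from about 0.4 to 0.75 m from the base axis. Payload 19.5 kg.
Tool frame: the origin (TCP) lies midway between the tips of the shut fingers; the grasp point (between the pads) lies 19 mm behind it; z points along the fingers, y is the line along which they close (so a half turn about z gives the same grasp; the last joint's range is limited). The gripper opens to 85 mm and grips with 20 to 120 N. Pads are 22 mm wide; open, the fingers measure 114 mm over their backs; the gripper's body (76 mm by 85 mm) begins 54 mm behind the grasp point. The pads swing forward as they close: fully open they stand 13 mm farther back than shut.
Start: joints at [1.302, 0.707, -0.028, 1.485, 0.022, 0.951, -0.075], TCP at [0.129, -0.56, 0.231] pointing down, gripper open.
Joint ranges: [-2.71, 2.71], [-0.32, 2.16], [-1.57, 1.52], [0, 2.45], [-1.46, 4.6], [0, 2.02], [-2.83, 2.83]. Speed limits (rad/s): [1.89, 1.89, 2.57, 2.57, 3.01, 3.01, 3.01].

INTERFACE

Orientations are given as a unit quaternion [w, x, y, z].
In Python, from station import readout, imaging, workorder gives the robot as it stands.
- The arm moves only by the tool arm_command, never from a script. Its arguments are lists of equal length, an entry for each row: "travel": the shift along the tool's x, y, z in parts of the range, where 1.0 means 750 mm, a list of three; "turn": the turn, a rotation vector about the tool's x, y, z in normalised numbers (1 is 90 degrees), a list of three; "grip": the finger opening in mm, from 0 to 85.4. In form: {"travel": [[x, y, z], ...], "turn": [[ax, ay, az], ...], "grip": [grip, ...]}. A call has 1 to 20 rows; each row is the pose to reach, as a shift and turn from the pose commanded when the call began, along the tool's axes at that moment; what a row does not reach only later rows make up. A row lasts 1/8 s, in which the tool goes at most 62.5 mm and 10.7 degrees, less where a joint would pass 70% of its speed; a pose out of reach is approached as far as the arm can. A call with a gripper value outside its range is refused whole. The fingers move at their own pace and stop on an object; "newtons" is the grip in N (left out, the last holds). Time passes only in rows, so rows that repeat a pose let the fingers close. It gives the time, the measured TCP pose, the force, the opening and the grip force at its end, in the units of the state.
- readout.sense(): the state, without advancing time (a new reading comes with each control period).
- imaging.camera(name): name is "scene" or "top" or "wrist"; returns the picture (384x512x3 uint8, blue, green, red); there is no depth.
- imaging.camera_model(name): a dict with "camera_matrix" (3x3 intrinsics, pixels), "R" (3x3) and "t" (3): a world point X has camera coordinates R X + t; the wrist camera has in their place "mount" (4x4, takes a point from camera to tool coordinates, whose origin is the TCP and whose axes are the flange's). Camera axes: x right, y down, z forward; pixel columns grow to the right and rows downward; lengths in m; the calibration is good to about 2 mm. A picture is of the moment at which its call begins: read the wrist's pose just before it. camera_model takes no time and is no camera call.
- workorder.close_job(): hands the job in; it is judged then, once.
The state is a dict: "time_s": time; "qpos": joint angles; "joint_vel": joint speeds; "effort": joint torques, N m; "tool_pos": TCP position; "ee_rot": TCP orientation; "wrist_force": force on the tool from outside, world axes, zero at the start; "ft_torque": the same for the moment, N m; "gripper_width": opening from 0.0 (shut) to 1.0 (fully open); "gripper_force": force on a finger pad.
Only numpy, scipy, OpenCV 4.12 (cv2) and the standard library are available. Lean on these libraries where they do the work, as an engineer would, in place of code of your own. Each camera call takes 0.05 s, during which the arm holds its last target. There are 200 camera calls.

## Working session

There is one attempt and no reset: what is moved stays moved. The work goes in short steps, Python scripts to look and compute and a tool call to move; the robot and the scene stay as the last step left them, time stands still between calls to the robot, and variables do not carry over. Pictures are saved under pics/ and viewed, at most 10 in all, crops included, and the job is handed in when it is done.

Besides the shell and the picture viewer there is one more tool, called after "Emit:" as a command line: name --argument value ..., lists and objects as JSON in quotes. arm_command: Moves the arm, as the interface text tells. Its arguments: {"type":"object","properties":{"travel":{"type":"array","items":{"type":"array","items":{"type":"number"}}},"turn":{"type":"array","items":{"type":"array","items":{"type":"number"}}},"grip":{"type":"array","items":{"type":"number"}},"newtons":{"type":"number"}},"required":["travel","turn","grip"]}

```bash
ls; mkdir -p pics
python3 - <<'E'
from station import readout, imaging
import cv2, numpy as np
s=readout.sense(); print({k:np.round(v,3).tolist() for k,v in s.items()})
for n in("scene","top"):
    im=imaging.camera(n); cv2.imwrite(f"pics/{n}0.png",im)
    m=imaging.camera_model(n); print(n,{k:np.round(v,4).tolist() for k,v in m.items()})
m=imaging.camera_model("wrist");print({k:np.round(v,4).tolist() for k,v in m.items()})
a=cv2.imread("pics/scene0.png");b=cv2.imread("pics/top0.png")
cv2.imwrite("pics/top0b.png",cv2.resize(b,(800,600),interpolation=cv2.INTER_CUBIC))
E
```

```text
pics
{'time_s': 0.0, 'qpos': [1.302, 0.707, -0.028, 1.485, 0.022, 0.951, -0.076], 'joint_vel': [0.001, -0.0, -0.0, 0.001, -0.001, 0.002, -0.001], 'effort': [0.001, -88.321, 1.235, -23.617, 0.017, 0.006, 0.0], 'tool_pos': [0.129, -0.56, 0.231], 'ee_rot': [-0.001, 0.994, 0.113, -0.0], 'wrist_force': [0.317, -0.128, -0.577], 'ft_torque': [0.049, 0.035, -0.015], 'gripper_force': 0.0, 'gripper_width': 1.001}
scene {'camera_matrix': [[463.3576, 0.0, 253.6694], [0.0, 463.3576, 188.095], [0.0, 0.0, 1.0]], 'R': [[-0.5391, 0.842, 0.0182], [0.4594, 0.3121, -0.8316], [-0.7059, -0.44, -0.555]], 't': [0.3235, -0.1326, 1.6902]}
top {'camera_matrix': [[474.8217, 0.0, 254.0457], [0.0, 474.8217, 193.2212], [0.0, 0.0, 1.0]], 'R': [[0.0351, -0.9994, 0.0027], [-0.9769, -0.0349, -0.211], [0.2109, 0.0048, -0.9775]], 't': [-0.0623, 0.5445, 1.449]}
{'camera_matrix': [[303.1231, 0.0, 254.6256], [0.0, 303.1231, 197.6603], [0.0, 0.0, 1.0]], 'mount': [[0.0018, -0.961, -0.2765, 0.0701], [1.0, 0.002, -0.0004, -0.0006], [0.0009, -0.2765, 0.961, -0.1431], [0.0, 0.0, 0.0, 1.0]]}
```

View pics/top0b.png

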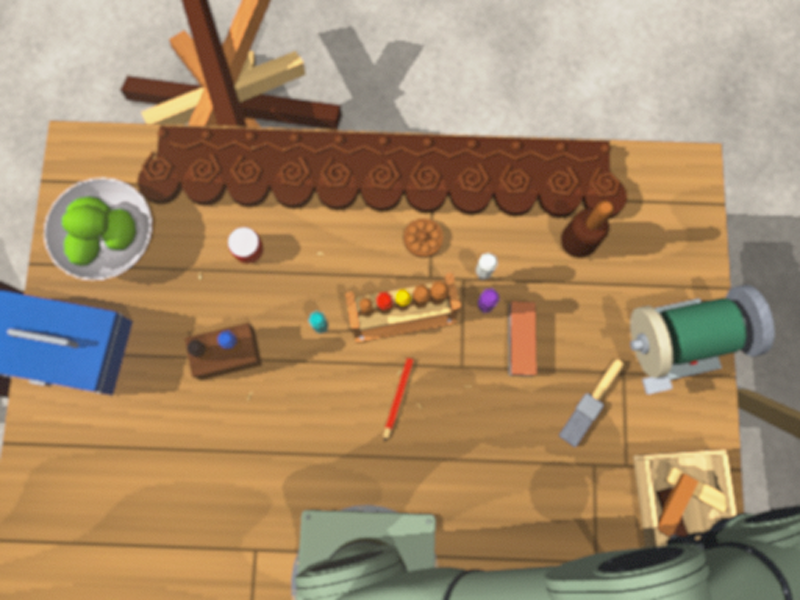

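View pics/scene0.png

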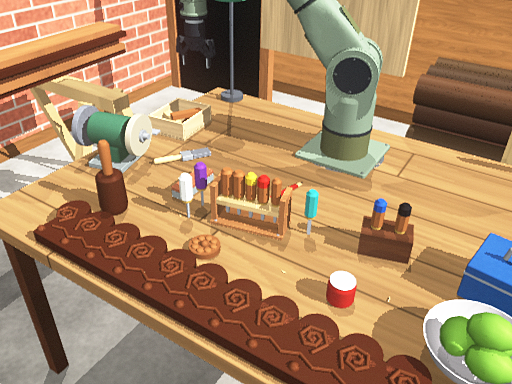

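The top view (800x600 scale) shows the blue end in the block at (227,340) and the black spare at (196,347). The rack row runs from left to right as plain (365,305), red (385,300), yellow (402,298), plain (421,294), plain (438,290). The turquoise (318,321), purple (488,299) and white (487,264) look-alikes all stand outside the rack. Next I'll measure and check one enlarged crop.

```bash
cat > h.py <<'E'
import numpy as np, cv2
from station import readout, imaging
from scipy.spatial.transform import Rotation as Ro
def cam(n, s=None):
    m=imaging.camera_model(n); K=np.array(m["camera_matrix"])
    if n!="wrist": return K,np.array(m["R"]),np.array(m["t"])
    M=np.array(m["mount"]); w,x,y,z=s["ee_rot"]; T=np.eye(4)
    T[:3,:3]=Ro.from_quat([x,y,z,w]).as_matrix(); T[:3,3]=s["tool_pos"]
    C=np.linalg.inv(T@M); return K,C[:3,:3],C[:3,3]
def onplane(c,uv,z):
    K,R,t=c; d=R.T@np.linalg.inv(K)@np.array([uv[0],uv[1],1.]); o=-R.T@t
    return o+d*(z-o[2])/d[2]
def proj(c,X):
    K,R,t=c; p=K@(R@np.asarray(X,float)+t); return p[:2]/p[2]
def tri(c1,u1,c2,u2):
    A=[]
    for (K,R,t),u in((c1,u1),(c2,u2)):
        P=K@np.c_[R,t]; A+= [u[0]*P[2]-P[0],u[1]*P[2]-P[1]]
    X=np.linalg.svd(np.array(A))[2][-1]; return X[:3]/X[3]
HUE={"red":((0,6),(174,180)),"yellow":((24,34),),"blue":((105,125),)}
def blobs(im,col,roi):
    x0,y0,x1,y1=roi; hsv=cv2.cvtColor(im,cv2.COLOR_BGR2HSV)
    m=sum(cv2.inRange(hsv,(a,160,90),(b,255,255)) for a,b in HUE[col])
    k=np.zeros_like(m);k[y0:y1,x0:x1]=m[y0:y1,x0:x1]
    n,_,st,ce=cv2.connectedComponentsWithStats(k)
    return [(int(st[i,4]),ce[i].round(2).tolist(),st[i,:4].tolist()) for i in range(1,n) if st[i,4]>8]
E
python3 - <<'E'
from h import *
t=cv2.imread("pics/top0.png");s=cv2.imread("pics/scene0.png")
for c in HUE:
    print(c,blobs(t,c,(110,165,310,245)),blobs(s,c,(200,160,420,260)))
a=cv2.resize(t[165:245,110:310],(800,320),interpolation=cv2.INTER_CUBIC)
b=cv2.resize(s[155:245,200:420][:,:],(660,270),interpolation=cv2.INTER_CUBIC)
o=np.zeros((600,800,3),np.uint8);o[:320]=a;o[325:595,:660]=b
cv2.imwrite("pics/crop1.png",o)
E
```

```text
red [(12, [156.33, 165.5], [152, 165, 9, 2]), (80, [245.42, 192.32], [241, 187, 10, 11]), (57, [259.75, 236.93], [256, 230, 8, 15])] [(146, [263.21, 181.47], [257, 175, 13, 14]), (28, [293.93, 186.07], [290, 184, 8, 6]), (17, [282.47, 191.41], [281, 188, 5, 8])]
yellow [(78, [257.23, 190.22], [253, 186, 10, 10])] [(69, [250.39, 179.57], [246, 173, 11, 13])]
blue [(39, [143.69, 216.59], [141, 213, 7, 8])] [(128, [380.16, 205.36], [374, 199, 13, 13])]
```

View pics/crop1.png

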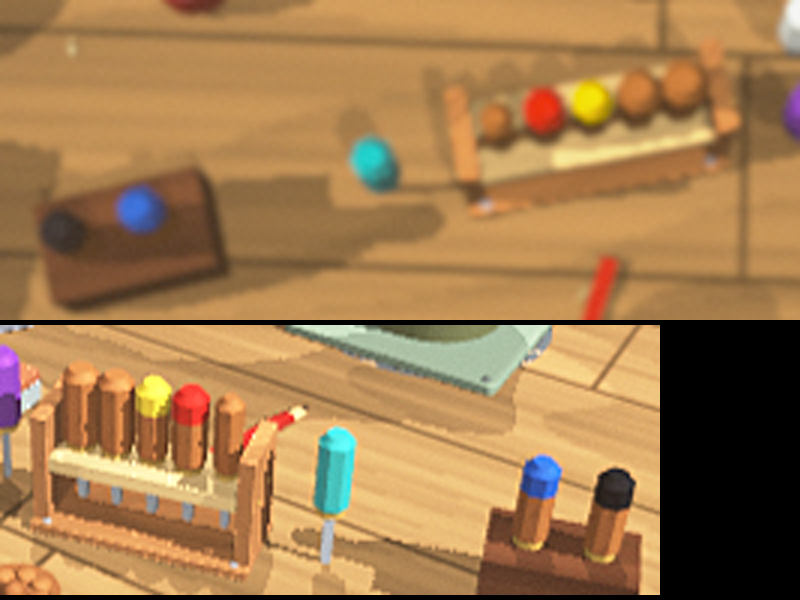

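The crop confirms the blue gouge is in the block's hole nearer the rack (140,208), with the black one beside it. In the rack the row reads plain (narrow), red (543,110), yellow (592,102), plain, plain, and the slack is on the left, around the narrow plain. The turquoise one stands outside the rack.

Run:
```python
from h import *
T=cam("top");S=cam("scene")
for n,a,b in(("red",(245.42,192.32),(263.2,181.5)),("yel",(257.23,190.22),(250.8,180)),("blue",(145,217.2),(380.16,205.36))):
    print(n,tri(T,a,S,b).round(4),onplane(T,a,.157 if n!="blue" else .147).round(4))
f=lambda x,y:(110+x/4,165+y/4)
for n,p,z in(("pl",f(497,120),.16),("r",f(543,110),.16),("y",f(592,102),.16),("p2",f(638,93),.16),("p3",f(684,84),.16),("bl",f(140,208),.15),("black",f(62,230),.15),
 ("LboardTopBack",f(455,88),.125),("RboardTopBack",f(711,45),.125),("LbTopFr",f(470,177),.125),("RbTopFr",f(730,125),.125),
 ("blk",f(35,207),.07),("blk",f(197,168),.07),("blk",f(225,268),.07),("blk",f(62,305),.07),("turq",f(373,160),.15)):
    print(n,onplane(T,p,z)[:2].round(4))
```

```text
red [ 0.5291 -0.0179  0.1473] [ 0.5269 -0.0179  0.157 ]
yel [ 0.5373 -0.0525  0.144 ] [ 0.5345 -0.0526  0.157 ]
blue [0.4446 0.2783 0.1378] [0.4435 0.2754 0.147 ]
pl [0.517  0.0147]
r [ 0.5257 -0.0189]
y [ 0.5331 -0.0549]
p2 [ 0.5411 -0.0887]
p3 [ 0.5492 -0.1226]
bl [0.4436 0.2747]
black [0.4253 0.3305]
LboardTopBack [0.548  0.0493]
RboardTopBack [ 0.5886 -0.1444]
LbTopFr [0.4798 0.0347]
RbTopFr [ 0.5267 -0.16  ]
blk [0.4539 0.3752]
blk [0.4892 0.2517]
blk [0.4115 0.224 ]
blk [0.3785 0.3472]
turq [0.4856 0.1055]
```

Units first: shifts go in shares of 750 mm and turns go in shares of 90 degrees. So 512 mm / 750 = 0.6827, 480 mm / 750 = 0.64, -90 degrees / 90 = -1.

Emit:
arm_command --travel '[[0,0,-0.0533],[0.0533,-0.0427,-0.1067],[0.1067,-0.0853,-0.1333],[0.16,-0.1293,-0.1333],[0.2133,-0.1733,-0.1333],[0.2667,-0.216,-0.1333],[0.32,-0.26,-0.1333],[0.3733,-0.3027,-0.1333],[0.4267,-0.3467,-0.1333],[0.48,-0.3893,-0.1333],[0.5333,-0.432,-0.1333],[0.5867,-0.476,-0.12],[0.64,-0.5187,-0.0933],[0.6827,-0.5533,-0.04],[0.6827,-0.5533,-0.04],[0.6827,-0.5533,-0.04],[0.6827,-0.5533,-0.04]]' --turn '[[0,0,0],[0,0,-0.0778],[0,0,-0.1556],[0,0,-0.2333],[0,0,-0.3111],[0,0,-0.3889],[0,0,-0.4667],[0,0,-0.5444],[0,0,-0.6222],[0,0,-0.7],[0,0,-0.7778],[0,0,-0.8556],[0,0,-0.9333],[0,0,-1],[0,0,-1],[0,0,-1],[0,0,-1]]' --grip '[85,85,85,85,85,85,85,85,85,85,85,85,85,85,85,85,85]'

```text
time_s: 2.22
tool_pos: [0.5348, -0.0417, 0.2622]
ee_rot: [0.001, 0.623, 0.782, 0.0]
wrist_force: [0.4, -0.2, -0.2]
gripper_width: 0.996
gripper_force: 0.0
```

Run:
```python
from h import *
s=readout.sense(); im=imaging.camera("wrist"); cv2.imwrite("pics/w1.png",im)
print({k:np.round(s[k],4).tolist() for k in("time_s","qpos","tool_pos","ee_rot")})
print(s["joint_vel"])
cv2.imwrite("pics/w1b.png",cv2.resize(im,(800,600),interpolation=cv2.INTER_CUBIC))
```

```text
{'time_s': 2.225, 'qpos': [0.2684, 0.6389, -0.4695, 1.5703, 0.3251, 1.0096, -0.0707], 'tool_pos': [0.5348, -0.0417, 0.2622], 'ee_rot': [0.0006, 0.6233, 0.782, 0.0002]}
[-0.00102601  0.00082208 -0.00236698 -0.00047464  0.00156723 -0.00181319
 -0.00011055]
```

View pics/w1b.png

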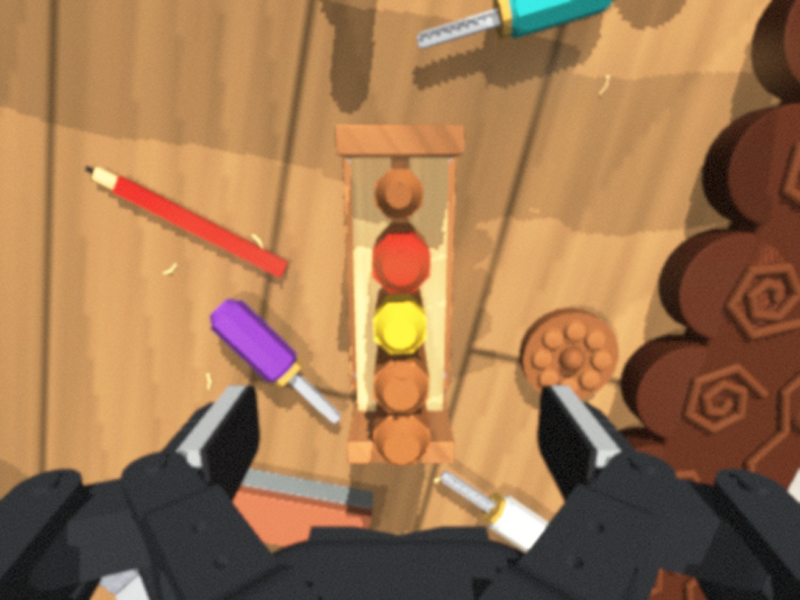

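The wrist view is well aligned with the row: plain (399,190), red (401,262), yellow (400,327), plain (402,388), plain (402,440). The inner faces of the end boards are at rows ~155 and ~411. Next I'll convert these to rack coordinates.

Run:
```python
from h import *
s=readout.sense(); C=cam("wrist",s); k=1.5625
u=lambda x,y:((x+.5)/k-.5,(y+.5)/k-.5)
im=cv2.imread("pics/w1.png")
for c in("red","yellow"): print(c,blobs(im,c,(230,120,285,240)))
L=[onplane(C,u(*p),.125) for p in((343,155),(459,155))]; Rr=[onplane(C,u(*p),.125) for p in((350,411),(451,411))]
cl,cr=np.mean(L,0),np.mean(Rr,0); print("boards",cl.round(4),cr.round(4),np.linalg.norm(cl-cr).round(4))
# rail outer edges
for p in((353,300),(449,300),(356,405),(446,405)): print("rail",onplane(C,u(*p),.08)[:2].round(4))
mid=(cl+cr)/2; y=(cl-cr)/np.linalg.norm(cl-cr); print("mid",mid.round(4),"yaw",np.degrees(np.arctan2(-y[0],y[1])).round(2))
x=np.array([y[1],-y[0],0])
for n,p in(("pl",(399,192)),("red",(401.5,262)),("yel",(400,327)),("p2",(402,386)),("p3",(402,438))):
    P=onplane(C,u(*p),.157); d=P-mid; print(n,P[:2].round(4),"slot x,y",(d@x).round(4),(d@y).round(4))
R=np.array([2*.6233**2-1,2*.6233*.782]);print("toolx yaw",np.degrees(np.arctan2(R[1],R[0])))
```

```text
red [(822, [257.16, 163.91], [240, 148, 34, 35])]
yellow [(819, [255.42, 207.89], [239, 193, 34, 33])]
boards [0.5184 0.0373 0.125 ] [ 0.5543 -0.1183  0.125 ] 0.1597
rail [ 0.5073 -0.0642]
rail [ 0.5737 -0.0489]
rail [ 0.5259 -0.1444]
rail [ 0.5924 -0.129 ]
mid [ 0.5363 -0.0405  0.125 ] yaw 12.97
pl [0.5216 0.0184] slot x,y -0.0012 0.0608
red [ 0.531  -0.0164] slot x,y 0.0002 0.0248
yel [ 0.5384 -0.0518] slot x,y -0.0005 -0.0115
p2 [ 0.5475 -0.0861] slot x,y 0.0007 -0.0469
p3 [ 0.5551 -0.1188] slot x,y 0.0007 -0.0805
toolx yaw 102.88468522626833
```

Run:
```python
from h import *
T=cam("top");S=cam("scene");W=cam("wrist",readout.sense());k=1.5625
for n,a,b in(("turq",(203.3,205.5),(312,205)),("purple",(312,191.5),(201,176)),("white",(311.5,169.5),(186.5,187)) ):
    P=tri(T,a,S,b); print(n,P.round(3),"wrist px800",(proj(W,P)*k).round(), "reproj",proj(T,P).round(1),proj(S,P).round(1))
for p in((505,15),(418,42)):print(onplane(W,np.array(p)/k,0.03)[:2].round(3))
for p in((250,340),(338,420)):print(onplane(W,np.array(p)/k,0.03)[:2].round(3), onplane(W,np.array(p)/k,0.08)[:2].round(3))
```

```text
turq [0.493 0.112 0.101] wrist px800 [386.  10.] reproj [202.8 205.7] [311.4 205. ]
purple [ 0.547 -0.22   0.103] wrist px800 [361. 513.] reproj [311.4 191.8] [200.3 175.9]
white [ 0.617 -0.217  0.104] wrist px800 [451. 528.] reproj [310.8 169.9] [185.6 186.8]
[0.568 0.148]
[0.513 0.118]
[ 0.428 -0.132] [ 0.44  -0.111]
[ 0.515 -0.189] [ 0.515 -0.16 ]
```

To row units: 147 mm / 750 = 0.196, 125 mm / 750 = 0.1667.

Emit:
arm_command --travel '[[0.0343,0.0023,0],[0.0343,0.0023,0.0533],[0.0343,0.0023,0.1133],[0.0343,0.0023,0.1667],[0.0343,0.0023,0.196],[0.0343,0.0023,0.196],[0.0343,0.0023,0.196],[0.0343,0.0023,0.196],[0.0343,0.0023,0.196],[0.0343,0.0023,0.196],[0.0343,0.0023,0.196],[0.0343,0.0023,0.196]]' --turn '[[0,0,0],[0,0,0],[0,0,0],[0,0,0],[0,0,0],[0,0,0],[0,0,0],[0,0,0],[0,0,0],[0,0,0],[0,0,0],[0,0,0]]' --grip '[85,85,85,85,70,50,40,34,28,28,28,28]' --newtons 20

```text
time_s: 3.78
tool_pos: [0.5312, -0.0155, 0.1153]
ee_rot: [0.001, 0.623, 0.783, 0.0]
wrist_force: [-1.0, -0.5, 9.8]
gripper_width: 0.361
gripper_force: 24.7
```

To row units: 11 mm / 750 = 0.0147, 10 mm / 750 = 0.0133.

Emit:
arm_command --travel '[[0,0,-0.0007],[0.0013,0,-0.0007],[0.0027,0,-0.0007],[0.004,0,-0.0007],[0.0053,0,-0.0007],[0.0067,0,-0.0007],[0.008,0,-0.0007],[0.0093,0,-0.0007],[0.0107,0,-0.0007],[0.012,0,-0.0007],[0.0133,0,-0.0007],[0.0147,0,-0.0007],[0.0147,0,-0.0007]]' --turn '[[0,0,0],[0,0,0],[0,0,0],[0,0,0],[0,0,0],[0,0,0],[0,0,0],[0,0,0],[0,0,0],[0,0,0],[0,0,0],[0,0,0],[0,0,0]]' --grip '[28,28,28,28,28,28,28,28,28,28,28,28,28]'

```text
time_s: 5.4
tool_pos: [0.5286, -0.0051, 0.1152]
ee_rot: [0.001, 0.623, 0.782, 0.0]
wrist_force: [0.8, -3.8, 6.7]
gripper_width: 0.359
gripper_force: 24.0
```

To row units: 2 mm / 750 = 0.0027, 1.5 mm / 750 = 0.002.

Emit:
arm_command --travel '[[0.0007,0,-0.0004],[0.0013,0,-0.0004],[0.002,0,-0.0004],[0.0027,0,-0.0004],[0.0027,0,-0.0004]]' --turn '[[0,0,0],[0,0,0],[0,0,0],[0,0,0],[0,0,0]]' --grip '[28,28,28,28,28]'

```text
time_s: 6.02
tool_pos: [0.5279, -0.0029, 0.1153]
ee_rot: [0.0, 0.623, 0.783, -0.0]
wrist_force: [0.5, -3.7, 5.1]
gripper_width: 0.36
gripper_force: 23.9
```

To row units: 1.2 mm / 750 = 0.0016, 0.8 mm / 750 = 0.0011.

Emit:
arm_command --travel '[[0.0005,0,-0.0004],[0.0011,0,-0.0004],[0.0016,0,-0.0004],[0.0016,0,-0.0004]]' --turn '[[0,0,0],[0,0,0],[0,0,0],[0,0,0]]' --grip '[28,28,28,28]'

```text
time_s: 6.52
tool_pos: [0.5274, -0.0013, 0.1153]
ee_rot: [-0.0, 0.623, 0.783, 0.0]
wrist_force: [-0.3, 0.1, -1.1]
gripper_width: 0.362
gripper_force: 23.2
```

To row units: 1.2 mm / 750 = 0.0016, 0.8 mm / 750 = 0.0011.

Emit:
arm_command --travel '[[0.0005,0,0.0003],[0.0011,0,0.0003],[0.0016,0,0.0003]]' --turn '[[0,0,0],[0,0,0],[0,0,0]]' --grip '[28,28,28]'

```text
time_s: 6.9
tool_pos: [0.5273, -0.0004, 0.1153]
ee_rot: [0.0, 0.623, 0.783, -0.0]
wrist_force: [0.4, -2.5, 3.6]
gripper_width: 0.359
gripper_force: 23.6
```

Emit:
arm_command --travel '[[0.0005,0,0],[0.0011,0,0]]' --turn '[[0,0,0],[0,0,0]]' --grip '[28,28]'

```text
time_s: 7.15
tool_pos: [0.5273, 0.0001, 0.1153]
ee_rot: [0.0, 0.623, 0.782, -0.0]
wrist_force: [1.9, -6.5, 4.0]
gripper_width: 0.361
gripper_force: 23.7
```

Run:
```python
from h import *
s=readout.sense(); im=imaging.camera("wrist"); cv2.imwrite("pics/w2b.png",cv2.resize(im,(640,480)))
print(s["tool_pos"],s["wrist_force"])
```

```text
[5.27270688e-01 1.26913558e-04 1.15299334e-01] [ 1.92721165 -6.47962674  4.00937775]
```

View pics/w2b.png

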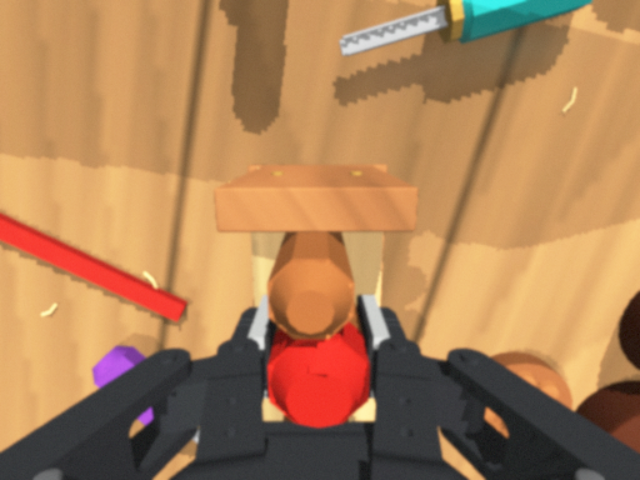

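The view shows the narrow plain against the end board, with red gripped behind it at (318,380). The force rose to 6.5 N, so the left side is closed up. I'll release and go to yellow along the row.

To row units: -53.5 mm / 750 = -0.0713, -42 mm / 750 = -0.056.

Emit:
arm_command --travel '[[-0.0007,0,0],[-0.0007,0,0],[-0.0007,0,0],[-0.0007,0,0],[-0.0007,0,0],[-0.0187,0,0],[-0.0373,0,0],[-0.056,0,0],[-0.0713,0,0],[-0.0713,0,0],[-0.0713,0,0],[-0.0713,0,0],[-0.0713,0,0],[-0.0713,0,0],[-0.0713,0,0]]' --turn '[[0,0,0],[0,0,0],[0,0,0],[0,0,0],[0,0,0],[0,0,0],[0,0,0],[0,0,0],[0,0,0],[0,0,0],[0,0,0],[0,0,0],[0,0,0],[0,0,0],[0,0,0]]' --grip '[34,45,60,65,65,65,65,65,65,50,40,32,26,26,26]' --newtons 20

```text
time_s: 9.07
tool_pos: [0.5392, -0.0515, 0.1153]
ee_rot: [-0.0, 0.622, 0.783, 0.0]
wrist_force: [-0.2, 0.4, 1.9]
gripper_width: 0.336
gripper_force: 23.9
```

To row units: -8.5 mm / 750 = -0.0113, -8 mm / 750 = -0.0107.

Emit:
arm_command --travel '[[-0.0013,0,0],[-0.0027,0,0],[-0.004,0,0],[-0.0053,0,0],[-0.0067,0,0],[-0.008,0,0],[-0.0093,0,0],[-0.0107,0,0],[-0.0113,0,0]]' --turn '[[0,0,0],[0,0,0],[0,0,0],[0,0,0],[0,0,0],[0,0,0],[0,0,0],[0,0,0],[0,0,0]]' --grip '[26,26,26,26,26,26,26,26,26]'

```text
time_s: 10.2
tool_pos: [0.5411, -0.0599, 0.1152]
ee_rot: [-0.0, 0.623, 0.783, 0.0]
wrist_force: [-0.5, 2.5, 3.4]
gripper_width: 0.338
gripper_force: 24.2
```

To row units: -2 mm / 750 = -0.0027, -1.5 mm / 750 = -0.002.

Emit:
arm_command --travel '[[-0.0007,0,0],[-0.0013,0,0],[-0.002,0,0],[-0.0027,0,0]]' --turn '[[0,0,0],[0,0,0],[0,0,0],[0,0,0]]' --grip '[26,26,26,26]'

```text
time_s: 10.7
tool_pos: [0.5415, -0.0619, 0.1152]
ee_rot: [-0.0, 0.623, 0.783, 0.0]
wrist_force: [-1.2, 3.4, 3.9]
gripper_width: 0.336
gripper_force: 24.2
```

To row units: -1.2 mm / 750 = -0.0016, -0.8 mm / 750 = -0.0011.

Emit:
arm_command --travel '[[-0.0005,0,0],[-0.0011,0,0],[-0.0016,0,0]]' --turn '[[0,0,0],[0,0,0],[0,0,0]]' --grip '[26,26,26]'

```text
time_s: 11.08
tool_pos: [0.5416, -0.0622, 0.1152]
ee_rot: [-0.001, 0.622, 0.783, 0.0]
wrist_force: [-2.9, 9.4, 6.7]
gripper_width: 0.336
gripper_force: 24.2
```

To row units: -150 mm / 750 = -0.2, -90 mm / 750 = -0.12.

Emit:
arm_command --travel '[[0.0011,0,0],[0.0011,0,0],[0.0011,0,0],[0.0011,0,0],[0.0011,0,0],[0.0011,0,0],[0.0067,0,-0.0533],[0.02,0,-0.12],[0.04,0,-0.2],[0.04,0,-0.2],[0.04,0,-0.2],[0.04,0,-0.2]]' --turn '[[0,0,0],[0,0,0],[0,0,0],[0,0,0],[0,0,0],[0,0,0],[0,0,0],[0,0,0],[0,0,0],[0,0,0],[0,0,0],[0,0,0]]' --grip '[30,40,55,65,75,85,85,85,85,85,85,85]'

```text
time_s: 12.58
tool_pos: [0.5347, -0.0341, 0.2643]
ee_rot: [-0.001, 0.623, 0.783, -0.0]
wrist_force: [-1.0, -0.2, 0.0]
gripper_width: 0.997
gripper_force: 0.0
```

Run:
```python
from h import *
s=readout.sense(); im=imaging.camera("wrist"); cv2.imwrite("pics/w3.png",im); C=cam("wrist",s)
print(s["tool_pos"],s["ee_rot"])
y=np.array([-.2245,.9745,0]);x=np.array([.9745,.2245,0]);mid=np.array([.5389,-.0519,0])
for c in("red","yellow"):
  for b in blobs(im,c,(225,90,300,260)):
    if b[0]>200:
      x0,y0,w,h=b[2]; P=onplane(C,(x0+(w-1)/2,y0+(h-1)/2),.157)-mid; Q=onplane(C,b[1],.159)-mid; print(c,b,"bbox",(P@x).round(4),(P@y).round(4),"cent",(Q@x).round(4),(Q@y).round(4))
cv2.imwrite("pics/w3b.png",cv2.resize(im[80:300,150:360],(630,600),interpolation=cv2.INTER_CUBIC))
```

```text
[ 0.53472954 -0.03412469  0.26426858] [-6.68876058e-04  6.22645595e-01  7.82503527e-01 -4.95829838e-04]
red (879, [255.64, 154.28], [237, 139, 37, 33]) bbox 0.0001 0.0539 cent 0.0006 0.0548
yellow (864, [255.08, 225.49], [239, 208, 32, 35]) bbox -0.0002 -0.0078 cent 0.0003 -0.0075
```

View pics/w3b.png

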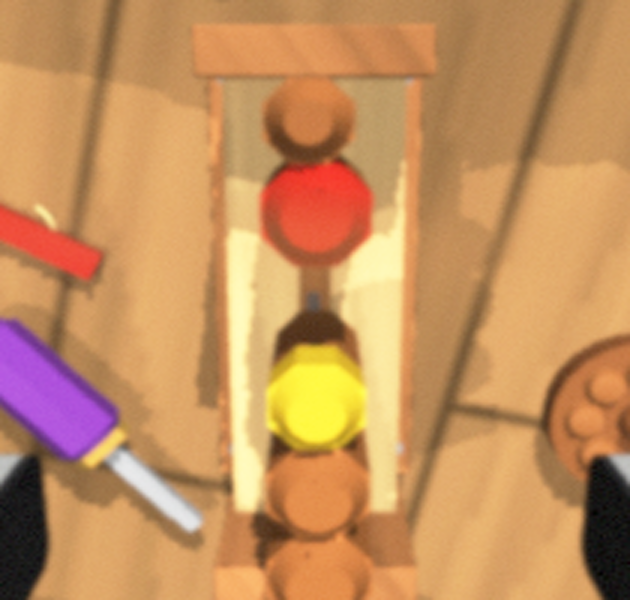

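The crop shows red (316,210) and yellow (316,400) standing apart with a clear gap centred near (316,305), and nothing tilted. Next I'll move over the block to measure the blue gouge.

To row units: 342.5 mm / 750 = 0.4567, 315 mm / 750 = 0.42, -4 degrees / 90 = -0.0444.

Emit:
arm_command --travel '[[0.04,-0.0013,-0.0267],[0.1,-0.004,-0.0267],[0.1667,-0.008,-0.0267],[0.2333,-0.0107,-0.0267],[0.3,-0.0147,-0.0267],[0.3667,-0.0173,-0.0267],[0.42,-0.02,-0.0267],[0.4567,-0.022,-0.0267],[0.4567,-0.022,-0.0267],[0.4567,-0.022,-0.0267],[0.4567,-0.022,-0.0267]]' --turn '[[0,0,0],[0,0,-0.0111],[0,0,-0.0222],[0,0,-0.0333],[0,0,-0.0444],[0,0,-0.0444],[0,0,-0.0444],[0,0,-0.0444],[0,0,-0.0444],[0,0,-0.0444],[0,0,-0.0444]]' --grip '[85,85,85,85,85,85,85,85,85,85,85]'

```text
time_s: 14.0
tool_pos: [0.4424, 0.2953, 0.2851]
ee_rot: [0.0, 0.595, 0.803, -0.0]
wrist_force: [0.9, 0.4, -0.3]
gripper_width: 0.998
gripper_force: 0.0
```

Run:
```python
from h import *
s=readout.sense(); im=imaging.camera("wrist"); cv2.imwrite("pics/w4.png",im); C=cam("wrist",s)
print(s["tool_pos"],s["ee_rot"])
for b in blobs(im,"blue",(180,90,330,270)):
    if b[0]>100:
      x0,y0,w,h=b[2]; print(b,"bbox",onplane(C,(x0+(w-1)/2,y0+(h-1)/2),.147).round(4),"cent",onplane(C,b[1],.149).round(4))
cv2.imwrite("pics/w4b.png",cv2.resize(im[60:300,130:370],(600,600),interpolation=cv2.INTER_CUBIC))
```

```text
[0.44235578 0.29531726 0.28509789] [ 3.87933367e-05  5.95370568e-01  8.03451219e-01 -1.51598955e-04]
(769, [253.48, 202.69], [239, 187, 30, 32]) bbox [0.4457 0.281  0.147 ] cent [0.4455 0.2813 0.149 ]
```

View pics/w4b.png

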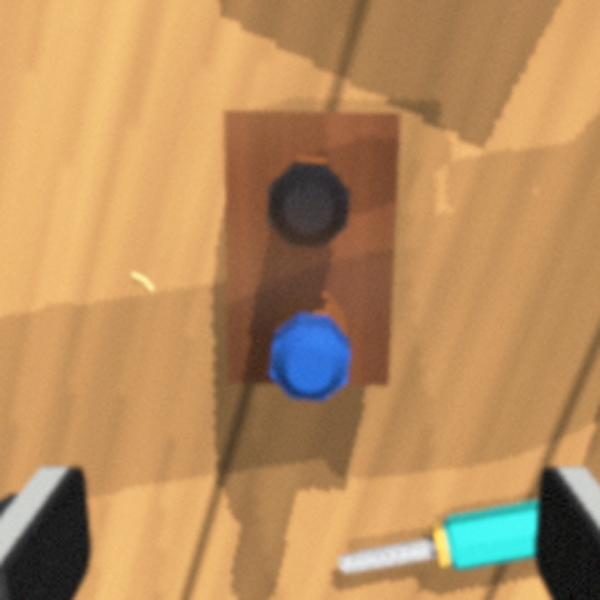

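Blue is at (311,357) and the spare at (309,205) in the crop, 60 mm apart as expected, with the block square to the gripper. Now I'll grip blue.

To row units: 179 mm / 750 = 0.2387, 150 mm / 750 = 0.2.

Emit:
arm_command --travel '[[-0.0205,-0.0017,0],[-0.0205,-0.0017,0.0667],[-0.0205,-0.0017,0.1333],[-0.0205,-0.0017,0.2],[-0.0205,-0.0017,0.2387],[-0.0205,-0.0017,0.2387],[-0.0205,-0.0017,0.2387],[-0.0205,-0.0017,0.2387],[-0.0205,-0.0017,0.2387],[-0.0205,-0.0017,0.2387],[-0.0205,-0.0017,0.2387],[-0.0205,-0.0017,0.2387]]' --turn '[[0,0,0],[0,0,0],[0,0,0],[0,0,0],[0,0,0],[0,0,0],[0,0,0],[0,0,0],[0,0,0],[0,0,0],[0,0,0],[0,0,0]]' --grip '[85,85,85,85,70,50,40,34,26,26,26,26]' --newtons 20

```text
time_s: 15.55
tool_pos: [0.4457, 0.2812, 0.1075]
ee_rot: [0.0, 0.595, 0.804, 0.001]
wrist_force: [-1.7, -1.4, 12.3]
gripper_width: 0.357
gripper_force: 18.9
```

To row units: -323.3 mm / 750 = -0.4311, -310 mm / 750 = -0.4133, 3.9 degrees / 90 = 0.0433.

Emit:
arm_command --travel '[[0,0,-0.0133],[0,0,-0.06],[0,0,-0.1133],[0,0,-0.1733],[0,0,-0.2267],[0,0,-0.24],[-0.0267,0,-0.24],[-0.08,-0.0013,-0.24],[-0.14,-0.0027,-0.24],[-0.2,-0.004,-0.24],[-0.26,-0.0053,-0.24],[-0.32,-0.0067,-0.24],[-0.3733,-0.0073,-0.24],[-0.4133,-0.0077,-0.24],[-0.4311,-0.0077,-0.24],[-0.4311,-0.0077,-0.24],[-0.4311,-0.0077,-0.24],[-0.4311,-0.0077,-0.24]]' --turn '[[0,0,0],[0,0,0],[0,0,0],[0,0,0],[0,0,0],[0,0,0],[0,0,0],[0,0,0.0056],[0,0,0.0111],[0,0,0.0167],[0,0,0.0222],[0,0,0.0278],[0,0,0.0333],[0,0,0.0389],[0,0,0.0433],[0,0,0.0433],[0,0,0.0433],[0,0,0.0433]]' --grip '[26,26,26,26,26,26,26,26,26,26,26,26,26,26,26,26,26,26]'

```text
time_s: 17.8
tool_pos: [0.534, -0.0288, 0.2864]
ee_rot: [-0.0, 0.621, 0.784, 0.0]
wrist_force: [0.0, -0.7, 0.0]
gripper_width: 0.36
gripper_force: 20.2
```

Run:
```python
from h import *
s=readout.sense(); im=imaging.camera("wrist"); cv2.imwrite("pics/w5.png",im); C=cam("wrist",s)
p=s["tool_pos"];print(p,s["ee_rot"],s["wrist_force"],s["gripper_width"])
y=np.array([-.2245,.9745,0]);x=np.array([.9745,.2245,0]);mid=np.array([.5389,-.0519,0])
print("slot",(p-mid)@x,(p-mid)@y)
for c in("red","yellow"):
  for b in blobs(im,c,(200,60,320,300)):
    if b[0]>100:
      x0,y0,w,h=b[2]; P=onplane(C,(x0+(w-1)/2,y0+(h-1)/2),.157)-mid; print(c,b,"bbox",(P@x).round(4),(P@y).round(4))
for b in blobs(im,"blue",(180,90,330,384)):
  if b[0]>100:
    x0,y0,w,h=b[2]; P=onplane(C,(x0+(w-1)/2,y0+(h-1)/2),p[2]+.04)-mid;print(b,(P@x).round(4),(P@y).round(4))
S=imaging.camera("scene")
o=np.zeros((600,800,3),np.uint8); o[:,:400]=cv2.resize(im[84:384,155:355],(400,600),interpolation=cv2.INTER_CUBIC)
o[:,400:]=cv2.resize(S[110:260,190:290],(400,600),interpolation=cv2.INTER_CUBIC)
cv2.imwrite("pics/w5b.png",o)
```

```text
[ 0.53402079 -0.02881394  0.2863601 ] [-5.65673179e-05  6.21300001e-01  7.83572764e-01  1.68478202e-04] [ 0.02240905 -0.72106722  0.00423761] 0.3598420251214121
slot 0.0004280294072986383 0.023592747407199743
red (632, [254.82, 155.42], [239, 143, 32, 29]) bbox 0.0002 0.0544
(5491, [254.48, 292.98], [216, 249, 79, 88]) 0.0008 0.0263
```

View pics/w5b.png

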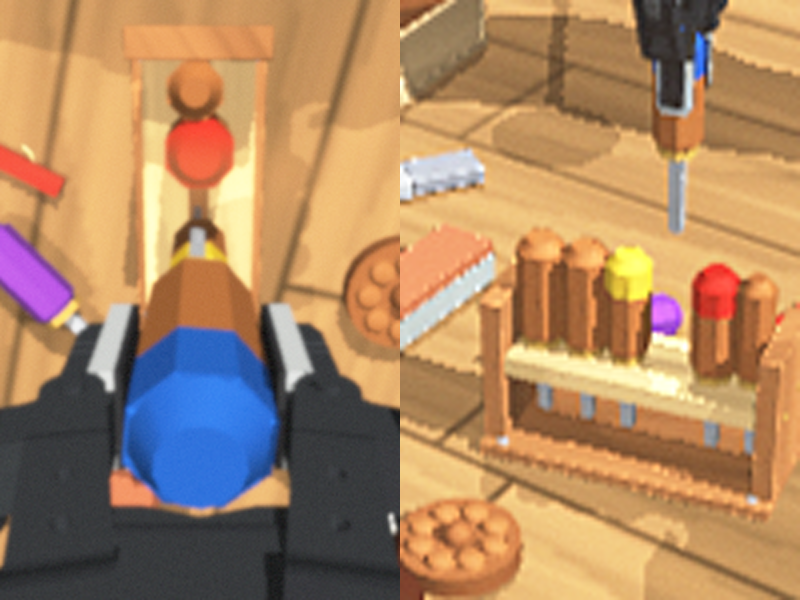

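The left half shows blue held upright, with red (200,150) beyond it. The right half shows blue's blade (677,195) above the gap between yellow (628,275) and red (717,290). I'll check the offset of blue in the fingers against its neighbours in the same scene picture.

Run:
```python
from h import *
K,R,t=cam("scene"); y=np.array([-.2245,.9745,0]);x=np.array([.9745,.2245,0]);mid=np.array([.5389,-.0519,0])
o=-R.T@t
def vp(u,v,off=0):
    uv=((u-400+.5)/4-.5+190,(v+.5)/4-.5+110)
    d=R.T@np.linalg.inv(K)@np.array([*uv,1]); s=(off-(o-mid)@x)/(d@x); P=o+d*s-mid; return round(P@y,4),round(P[2],4)
print("blue ferrule",vp(677,153),"tip",vp(677,232),"handle at pad",vp(678,140))
for n,p in(("red top",(717,272)),("red fer",(712,372)),("yel top",(629,256)),("yel fer",(628,356)),("pl top",(759,282)),("red blade",(711,432)),("yel blade",(627,412))): print(n,vp(*p))
```

```text
blue ferrule (np.float64(0.0208), np.float64(0.2479)) tip (np.float64(0.0224), np.float64(0.189)) handle at pad (np.float64(0.0213), np.float64(0.2575))
red top (np.float64(0.0511), np.float64(0.1644))
red fer (np.float64(0.0506), np.float64(0.083))
yel top (np.float64(-0.0111), np.float64(0.1628))
yel fer (np.float64(-0.011), np.float64(0.0808))
pl top (np.float64(0.0802), np.float64(0.1634))
red blade (np.float64(0.0517), np.float64(0.0315))
yel blade (np.float64(-0.0112), np.float64(0.0321))
```

To row units: 82 mm / 750 = 0.1093, 72 mm / 750 = 0.096.

Emit:
arm_command --travel '[[-0.0011,-0.0005,0.02],[-0.0011,-0.0005,0.0467],[-0.0011,-0.0005,0.0733],[-0.0011,-0.0005,0.096],[-0.0011,-0.0005,0.1093],[-0.0011,-0.0005,0.1093],[-0.0011,-0.0005,0.1093]]' --turn '[[0,0,0],[0,0,0],[0,0,0],[0,0,0],[0,0,0],[0,0,0],[0,0,0]]' --grip '[26,26,26,26,26,26,26]'

```text
time_s: 18.77
tool_pos: [0.5342, -0.0306, 0.2048]
ee_rot: [0.0, 0.622, 0.783, 0.0]
wrist_force: [-0.5, -0.6, -1.6]
gripper_width: 0.356
gripper_force: 20.2
```

Run:
```python
from h import *
s=readout.sense(); im=imaging.camera("wrist"); S=imaging.camera("scene"); p=s["tool_pos"]
y=np.array([-.2245,.9745,0]);x=np.array([.9745,.2245,0]);mid=np.array([.5389,-.0519,0])
print(p,"slot",(p-mid)@x,(p-mid)@y,s["wrist_force"])
o=np.zeros((600,800,3),np.uint8); o[:,:340]=cv2.resize(im[84:384,170:340],(340,600),interpolation=cv2.INTER_CUBIC)
o[:,340:]=cv2.resize(S[140:240,215:291],(460,600),interpolation=cv2.INTER_CUBIC)
cv2.imwrite("pics/w6b.png",o)
```

```text
[ 0.53415757 -0.03059711  0.20477264] slot 0.00016100333962996028 0.02182433931712987 [-0.46320656 -0.61344947 -1.60445431]
```

View pics/w6b.png

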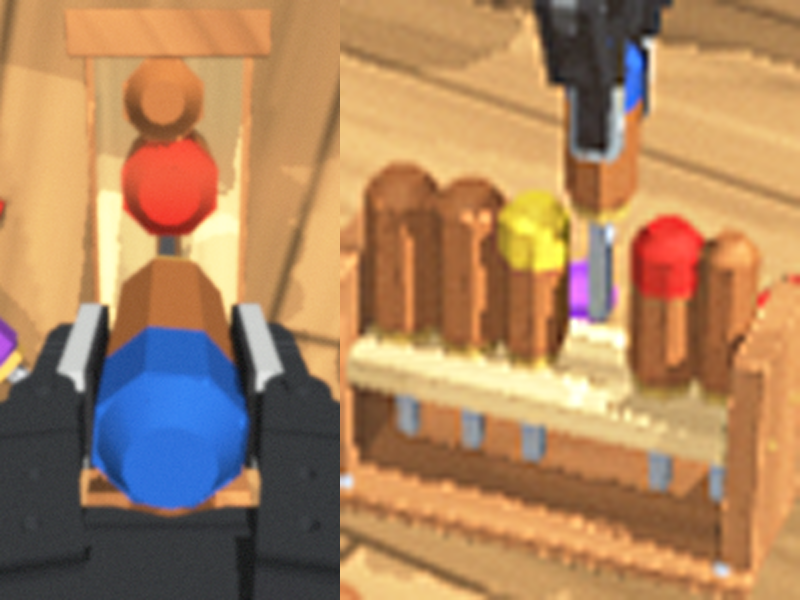

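The ferrule is just above the neighbours' tops. In the scene half, blue's axis is at column ~600, midway between the yellow (567) and red (634) edges, so I'll lower it slowly.

To row units: 23 mm / 750 = 0.0307, 20 mm / 750 = 0.0267.

Emit:
arm_command --travel '[[0,0,0.0053],[0,0,0.0107],[0,0,0.0147],[0,0,0.0187],[0,0,0.0227],[0,0,0.0267],[0,0,0.0307]]' --turn '[[0,0,0],[0,0,0],[0,0,0],[0,0,0],[0,0,0],[0,0,0],[0,0,0]]' --grip '[26,26,26,26,26,26,26]'

```text
time_s: 19.75
tool_pos: [0.5339, -0.0307, 0.181]
ee_rot: [-0.0, 0.622, 0.783, 0.0]
wrist_force: [0.7, -0.8, 0.2]
gripper_width: 0.356
gripper_force: 20.2
```

Emit:
arm_command --travel '[[0,0,0.0067],[0,0,0.0147],[0,0,0.0227],[0,0,0.0307],[0,0,0.0387],[0,0,0.0467],[0,0,0.0547],[0,0,0.0627],[0,0,0.0693],[0,0,0.0747],[0,0,0.0747]]' --turn '[[0,0,0],[0,0,0],[0,0,0],[0,0,0],[0,0,0],[0,0,0],[0,0,0],[0,0,0],[0,0,0],[0,0,0],[0,0,0]]' --grip '[26,26,26,26,26,26,26,26,26,26,26]'

```text
time_s: 21.12
tool_pos: [0.5338, -0.0307, 0.125]
ee_rot: [-0.0, 0.622, 0.783, -0.0]
wrist_force: [0.8, -1.0, -1.3]
gripper_width: 0.357
gripper_force: 20.2
```

Now the last ~7 mm, in small steps until it seats.

To row units: 6.8 mm / 750 = 0.0091, 6.2 mm / 750 = 0.0083.

Emit:
arm_command --travel '[[0,0,0.002],[0,0,0.004],[0,0,0.006],[0,0,0.0073],[0,0,0.0083],[0,0,0.0091],[0,0,0.0091]]' --turn '[[0,0,0],[0,0,0],[0,0,0],[0,0,0],[0,0,0],[0,0,0],[0,0,0]]' --grip '[26,26,26,26,26,26,26]'

```text
time_s: 22.0
tool_pos: [0.5339, -0.0307, 0.1184]
ee_rot: [-0.0, 0.622, 0.783, 0.0]
wrist_force: [-0.6, -0.8, -1.3]
gripper_width: 0.354
gripper_force: 20.2
```

To row units: 1.5 mm / 750 = 0.002, 1 mm / 750 = 0.0013.

Emit:
arm_command --travel '[[0,0,0.0007],[0,0,0.0013],[0,0,0.002],[0,0,0.002]]' --turn '[[0,0,0],[0,0,0],[0,0,0],[0,0,0]]' --grip '[26,26,26,26]'

```text
time_s: 22.5
tool_pos: [0.534, -0.0307, 0.1174]
ee_rot: [0.0, 0.622, 0.783, 0.0]
wrist_force: [-2.4, -0.2, 12.4]
gripper_width: 0.353
gripper_force: 21.2
```

Seated, with the upward force rising to 12 N. I'll ease off, release and withdraw straight up.

To row units: -165 mm / 750 = -0.22, -110 mm / 750 = -0.1467.

Emit:
arm_command --travel '[[0,0,-0.0011],[0,0,-0.0011],[0,0,-0.0011],[0,0,-0.0011],[0,0,-0.0011],[0,0,-0.0011],[0,0,-0.0267],[0,0,-0.08],[0,0,-0.1467],[0,0,-0.22],[0.0267,0,-0.22],[0.0267,0,-0.22],[0.0267,0,-0.22],[0.0267,0,-0.22]]' --turn '[[0,0,0],[0,0,0],[0,0,0],[0,0,0],[0,0,0],[0,0,0],[0,0,0],[0,0,0],[0,0,0],[0,0,0],[0,0,0],[0,0,0],[0,0,0],[0,0,0]]' --grip '[26,33,42,55,70,85,85,85,85,85,85,85,85,85]'

```text
time_s: 24.25
tool_pos: [0.5294, -0.0118, 0.2815]
ee_rot: [-0.0, 0.622, 0.783, -0.0]
wrist_force: [0.1, 0.1, -0.3]
gripper_width: 0.999
gripper_force: 0.0
```

Run:
```python
from h import *
s=readout.sense(); im=imaging.camera("wrist"); S=imaging.camera("scene"); p=s["tool_pos"]; C=cam("wrist",s)
y=np.array([-.2245,.9745,0]);x=np.array([.9745,.2245,0]);mid=np.array([.5389,-.0519,0])
print(p,s["wrist_force"])
for c in HUE:
  for b in blobs(im,c,(220,80,300,270)):
    if b[0]>300:
      x0,y0,w,h=b[2]; P=onplane(C,(x0+(w-1)/2,y0+(h-1)/2),.157)-mid; print(c,b,(P@x).round(4),(P@y).round(4))
o=np.zeros((600,800,3),np.uint8); o[:,:340]=cv2.resize(im[54:354,170:340],(340,600),interpolation=cv2.INTER_CUBIC)
o[:,340:]=cv2.resize(S[140:240,215:291],(460,600),interpolation=cv2.INTER_CUBIC)
cv2.imwrite("pics/w7b.png",o)
```

```text
[ 0.52940185 -0.01178373  0.28149929] [ 0.09669538  0.0609383  -0.28082387]
red (937, [255.31, 180.8], [239, 164, 33, 34]) 0.0 0.0514
yellow (639, [255.3, 243.22], [240, 231, 30, 27]) -0.0002 -0.0109
blue (740, [254.91, 213.23], [240, 199, 30, 30]) -0.0003 0.02
```

View pics/w7b.png

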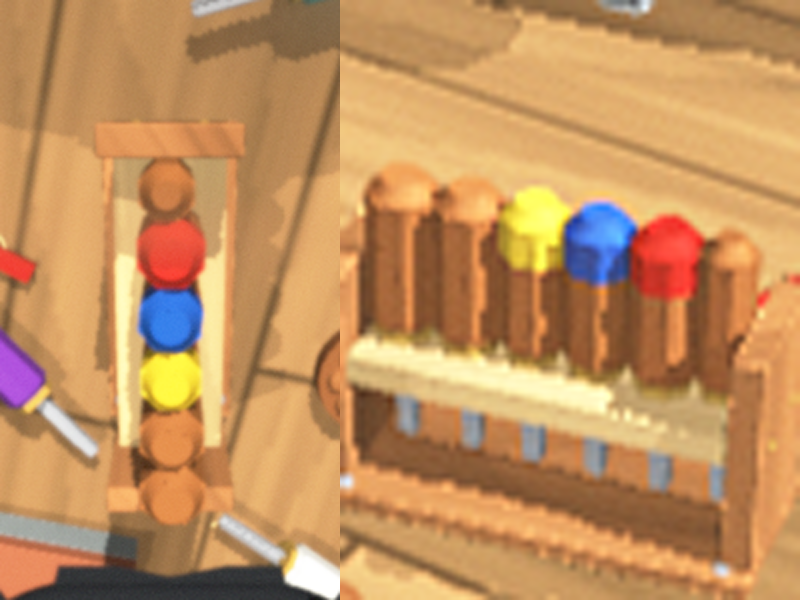

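All six gouges hang upright and home. Blue (600,245) is between yellow (537,230) and red (668,255), with axes about 31 mm from each and 62 mm between red and yellow. The robot is clear of everything, so I'm handing in.

```bash
python3 -c "
from station import workorder; print(workorder.close_job())"
```

```text
the job is handed in; nothing more can be done
None
```

The blue gouge hangs home in the rack between the red and yellow ones, all six are upright in the final pictures, and the job was handed in at about 24 s; the hand-in returned no verdict.

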